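# Snap a picture frame shut around its print

## Task

A new print lies in the snap frame on the desk with its clear cover sheet in place, and the four aluminium rails round the rim still stand open. Go round the rim and press each rail down with the fingertips until it snaps fully shut, so that the print is clamped on all four sides. Press on the rails and not on the clear sheet, leave the frame lying flat where it is, pick nothing up, and do not disturb the other things on the desk.

Things in the scene. Friction and masses are not known exactly. Their poses are not given: they have to be found in the camera images.
- frame: Snap picture frame lying on its back, 156 x 206 x 14 mm, 0.8 kg, loose: hinged aluminium rails along its four sides between fixed grey corner pieces (27 mm square, 13.5 mm high). Origin: centre of its underside. x across the short way, from the near rail to the far rail; y along the long way, from the right rail to the left rail; z up
- cover: Clear cover sheet over the print in the middle of the frame, 112 x 162 mm, its top 7 mm above the desk; the shut rails clamp its margin. Origin: centre of the frame's underside; axes as the frame's
- rail_near (a joint): Angle (rad) of the near rail, on the frame's -x side: 0 shut flat, open 0.48 to 0.66; springs back from between 0.42 and 0.25, snaps shut by itself below 0.2. Shut by pressing its inner half down (about 6 to 8 N). 150 mm long; hinge line 75 mm from the frame's centre, 9 mm above the desk; reaches 23 mm inward from it, top 13 mm above the desk when shut
- rail_near_mid (a point): Point on the top face of the near rail, half-way along it and 12.5 mm inward of its hinge line; moves with the rail. Its x points from the hinge to the rail's free inner edge (toward the frame's centre), its y along the rail
- rail_right (a joint): Angle (rad) of the right rail, on the frame's -y side: 0 shut flat, open 0.48 to 0.66; springs back from between 0.42 and 0.25, snaps shut by itself below 0.2. Shut by pressing its inner half down (about 6 to 8 N). 100 mm long; hinge line 100 mm from the frame's centre, 9 mm above the desk; reaches 23 mm inward from it, top 13 mm above the desk when shut
- rail_right_mid (a point): Point on the top face of the right rail, half-way along it and 12.5 mm inward of its hinge line; moves with the rail. Its x points from the hinge to the rail's free inner edge (toward the frame's centre), its y along the rail
- rail_far (a joint): Angle (rad) of the far rail, on the frame's +x side: 0 shut flat, open 0.48 to 0.66; springs back from between 0.42 and 0.25, snaps shut by itself below 0.2. Shut by pressing its inner half down (about 6 to 8 N). 150 mm long; hinge line 75 mm from the frame's centre, 9 mm above the desk; reaches 23 mm inward from it, top 13 mm above the desk when shut
- rail_far_mid (a point): Point on the top face of the far rail, half-way along it and 12.5 mm inward of its hinge line; moves with the rail. Its x points from the hinge to the rail's free inner edge (toward the frame's centre), its y along the rail
- rail_left (a joint): Angle (rad) of the left rail, on the frame's +y side: 0 shut flat, open 0.48 to 0.66; springs back from between 0.42 and 0.25, snaps shut by itself below 0.2. Shut by pressing its inner half down (about 6 to 8 N). 100 mm long; hinge line 100 mm from the frame's centre, 9 mm above the desk; reaches 23 mm inward from it, top 13 mm above the desk when shut
- rail_left_mid (a point): Point on the top face of the left rail, half-way along it and 12.5 mm inward of its hinge line; moves with the rail. Its x points from the hinge to the rail's free inner edge (toward the frame's centre), its y along the rail
- ink_bottle: Square glass ink bottle with a black cap, 47 x 46 x 58 mm, loose, a bystander. Origin: centre of its underside
- clip_tin: Round brown tin, 63 mm across, 24 mm high, loose, a bystander. Origin: centre of its underside
- eraser: White eraser in a card sleeve, 21 x 44 x 12 mm, loose, a bystander. Origin: centre of its underside
- binder_clip: Black binder clip, wire handles up, 32 x 20 x 34 mm, loose, a bystander. Origin: centre of its underside
- highlighter: Highlighter pen lying flat, 118 mm long, 14 mm wide, 12 mm high, loose, a bystander. Origin: centre of its underside
- spectacles: Folded reading spectacles, 15 x 134 x 41 mm, loose, a bystander. Origin: centre of its underside

How it is judged:
At the end, for the whole second after the job is handed in: All four rails are snapped shut (each within 0.05 rad of flat), and the frame lies flat and still on the desk, within 30 mm of where it lay (value of joint each of rail_near, rail_right, rail_far, rail_left below 0.05 rad and distance of frame from where it was at the start of the episode below 0.03 m and angle between frame's own z axis and vertical below 0.03 rad and linear speed of frame below 0.01 m/s); the robot touches nothing.
It fails at once if the frame is lifted or tipped up (12 mm, or 0.12 rad) (height (world z) of frame above 0.012 m or angle between frame's own z axis and vertical above 0.12 rad).
It fails at once if the frame is pushed more than 40 mm along the desk (distance of frame from where it was at the start of the episode above 0.04 m).
It fails at once if the gripper presses on the clear cover sheet with more than 4 N (contact force between the fingers and cover above 4 N).
It fails at once if one of the other things is moved by more than 25 mm (distance of any of ink_bottle, clip_tin, eraser, binder_clip, highlighter, spectacles from where it was at the start of the episode above 0.025 m).
It also fails if it takes over 48 s, if anything falls off the work surface, if the arm or the gripper's body presses on something with over 40 N, if the wrist force passes 120 N, or if a joint passes its speed limit or range.

## Robot

A 6-joint arm with a two-finger parallel gripper is mounted at the origin on the work surface; the furniture and walls round the work are solid. World frame = base frame: x ahead of the robot, y to its left, z up, the work surface at z = 0. Lengths are in m, angles in rad, forces in N, time in s.
With the tool pointing down it reaches from about 0.25 to 0.725 m from the base axis. Payload 4 kg.
Tool frame: the origin (TCP) lies midway between the tips of the shut fingers; the grasp point (between the pads) lies 19 mm behind it (env.pinch_z is the distance from the TCP to the grasp point, in m); x points along the fingers, z is the direction in which the jaws open and shut, and the axes are right-handed (so a half turn about x gives the same grasp; the last joint's range is limited). The gripper opens to 85 mm and grips with 20 to 120 N. Pads are 22 mm wide; open, the fingers measure 114 mm over their backs; the gripper's body (76 mm by 85 mm) begins 54 mm behind the grasp point. The pads swing forward as they close: fully open they stand 13 mm farther back than shut.
Start: joints at [1.322, 0.241, 0.005, 1.335, 0, 1.571], TCP at [0.123, 0.485, 0.231] pointing down, gripper open.
Joint ranges: [-2.72, 2.72], [-1.05, 1.87], [-1.09, 1.28], [-1.99, 2.15], [-1.42, 1.44], [-3.14, 3.14]. Speed limits (rad/s): [2.79, 2.79, 3.14, 3.14, 3.14, 3.14].

## Interface

Orientations are given as a rotation vector (axis times angle).
In Python, from cell import sensors, vision, ticket, spotter, env gives the robot as it stands.
- The arm moves only by the tool jog_arm, never from a script. Its arguments are lists of equal length, an entry for each row: "fingers": the opening, from 0 (shut) to 1 (fully open); "offset": the shift along the world's x, y, z in mm, a list of three; "spin": the turn about the world's z in degrees. A call has 1 to 12 rows; each row is the pose to reach, as a shift and turn from the pose commanded when the call began; what a row does not reach only later rows make up. A row lasts 1/10 s, in which the tool goes at most 50 mm and 8.59 degrees, less where a joint would pass 70% of its speed; a pose out of reach is approached as far as the arm can. A call with a gripper value outside its range is refused whole. The fingers move at their own pace and stop on an object; "squeeze" is the grip in N (left out, the last holds). Time passes only in rows, so rows that repeat a pose let the fingers close. It gives the time, the measured TCP pose, the force and the opening at its end, in the units of the state.
- sensors.get_obs(): the state, without advancing time (a new reading comes with each control period).
- vision.capture(name): name is "scene" or "top" or "wrist"; returns a dict with "img" (400x640x3 uint8, red, green, blue), "fovy" (degrees; the focal length in pixels is half the picture's height over the tangent of half this angle, whatever the lens; pixels are square), "cx", "cy" (the principal point, pixels), "extrinsics" (4x4, takes a point from camera to world coordinates); the wrist camera has in their place "mount" (4x4, takes a point from camera to tool coordinates, whose origin is the TCP and whose axes are the tool frame's). Camera axes: x right, y down, z forward; pixel columns grow to the right and rows downward; lengths in m; the calibration is good to about 2 mm. A picture is of the moment at which its call begins: read the wrist's pose just before it. There is no depth.
- ticket.close_job(): hands the job in, once; it reports no verdict.
Trained networks look in the newest picture that a camera, given by its name, has taken for a name from the list of things; names that differ only in an ending like _2 or _b are one class to them, and where a whole thing is asked for, a point or a joint stands for the part that bears it (a point fixed in the world has none). Each returns a list of dicts, best first, with "p" (0 to 1); they miss things now and then, are a little off and sometimes report something else, mostly with a low value. They report only what shows in the picture. A call takes as long as a camera call.
- spotter.look_for(camera, query): "box" ([left, top, right, bottom] in pixels, round what is visible of it).
- spotter.pinpoint(camera, query): "pixel" ([row, column] in pixels: a listed point, or the origin of a listed thing).
The state is a dict: "t": time; "joints": joint angles; "qvel": joint speeds; "joint_torque": joint torques, N m; "ee_pos": TCP position; "eef_rot": TCP orientation; "contact_force": force on the tool from outside, world axes, zero at the start; "torque": the same for the moment, N m; "grip_width": finger opening in m.
Only numpy, scipy, OpenCV 4.12 (cv2) and the standard library are available. Lean on these libraries where they do the work, as an engineer would, in place of code of your own. Each camera call takes 0.05 s, during which the arm holds its last target.

## Working session

There is one attempt and no reset: what is moved stays moved. The work goes in short steps, Python scripts to look and compute and a tool call to move; the robot and the scene stay as the last step left them, time stands still between calls to the robot, and variables do not carry over. Pictures are saved under pics/ and viewed, and the job is handed in when it is done.

Besides the shell and the picture viewer there is one more tool, called after "Call:" by a JSON object that holds its "fn" and its "kwargs". jog_arm: Moves the arm, as the interface text tells. Its arguments: {"type":"object","properties":{"fingers":{"type":"array"},"offset":{"type":"array"},"spin":{"type":"array"},"squeeze":{"type":"number"}},"required":["fingers","offset","spin"]}

```bash
mkdir -p pics; ls
python3 - <<'E'
from cell import sensors, vision, ticket, spotter, env
import cv2
o=sensors.get_obs()
print({k:o[k] for k in ['t','ee_pos','eef_rot','contact_force','grip_width']})
for n in ['top','scene']:
    c=vision.capture(n); cv2.imwrite(f'pics/{n}0.png',c['img'][:,:,::-1]); print(n,c['fovy'],c['cx'],c['cy'],c['extrinsics'])
    for q in ['frame','cover','rail_near_mid','rail_right_mid','rail_far_mid','rail_left_mid']:
        print(q,[(r['pixel'],round(r['p'],2)) for r in spotter.pinpoint(n,q)[:2]])
E
```

```text
pics
{'t': 0.0, 'ee_pos': array([0.12296246, 0.48398273, 0.23042452]), 'eef_rot': array([-1.02530201,  1.31835827,  1.02316269]), 'contact_force': array([-0.50810403,  0.0927343 ,  0.59722117]), 'grip_width': 0.08528104434203447}
top 46.70539292073527 311.8581870456921 198.94937407056096 [[-0.00551875 -0.98831618  0.1523177   0.32806604]
 [-0.99975542  0.00871525  0.02032611 -0.04606903]
 [-0.02141611 -0.15216827 -0.98812255  1.017252  ]
 [ 0.          0.          0.          1.        ]]
frame [([167.0, 329.5], 0.83)]
cover [([169.3, 332.3], 0.7), ([197.0, 322.5], 0.61)]
rail_near_mid [([193.7, 321.6], 0.84)]
rail_right_mid [([180.3, 374.3], 0.58)]
rail_far_mid [([137.8, 336.2], 0.91)]
rail_left_mid [([159.7, 286.4], 0.76)]
scene 46.432009465960995 318.0083663559553 197.32607998445621 [[-0.63781744 -0.50998401  0.57715268 -0.03697261]
 [-0.77015754  0.41569956 -0.48378842  0.4099731 ]
 [ 0.00680225 -0.75306718 -0.65790846  0.62126642]
 [ 0.          0.          0.          1.        ]]
frame [([182.0, 310.5], 0.59)]
cover [([182.2, 309.1], 0.98)]
rail_near_mid [([192.2, 324.0], 0.96), ([156.5, 360.4], 0.31)]
rail_right_mid [([183.4, 310.5], 0.57), ([162.1, 347.9], 0.51)]
rail_far_mid [([157.1, 296.4], 0.91)]
rail_left_mid [([191.9, 326.8], 0.64)]
```

View pics/top0.png

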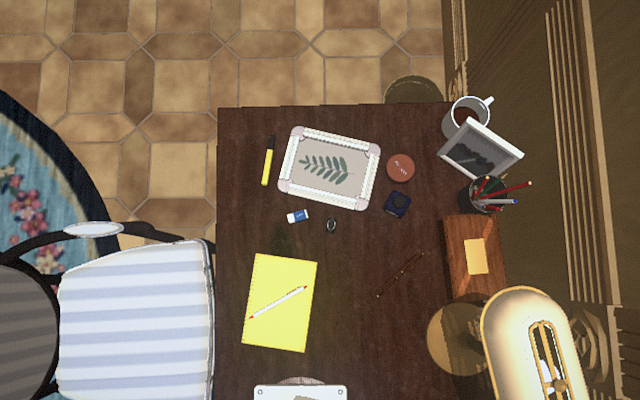

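View pics/scene0.png

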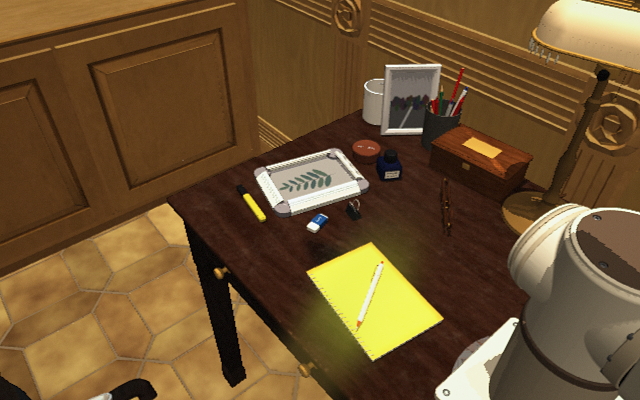

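```bash
cat > h.py <<'E'
import numpy as np, cv2
from scipy.spatial.transform import Rotation as R
from cell import sensors, vision, ticket, spotter, env
def ray(c,px,E=None):
    E=c['extrinsics'] if E is None else E
    f=200/np.tan(np.radians(c['fovy'])/2)
    d=np.array([(px[1]-c['cx'])/f,(px[0]-c['cy'])/f,1]); return E[:3,3],E[:3,:3]@d
def at(c,px,z,E=None):
    o,d=ray(c,px,E); return o+d*(z-o[2])/d[2]
def proj(c,P,E=None):
    E=c['extrinsics'] if E is None else E
    f=200/np.tan(np.radians(c['fovy'])/2)
    p=(np.atleast_2d(P)-E[:3,3])@E[:3,:3]; return np.c_[p[:,1]/p[:,2]*f+c['cy'],p[:,0]/p[:,2]*f+c['cx']]
def wristcap():
    o=sensors.get_obs(); T=np.eye(4); T[:3,:3]=R.from_rotvec(o['eef_rot']).as_matrix(); T[:3,3]=o['ee_pos']
    c=vision.capture('wrist'); return c,T@c['mount'],o
E
python3 - <<'E'
from h import *
c=vision.capture('top')
for q,z in [('frame',0),('rail_near_mid',.018),('rail_right_mid',.018),('rail_far_mid',.018),('rail_left_mid',.018),('ink_bottle',0),('clip_tin',0),('eraser',0),('binder_clip',0),('highlighter',0),('spectacles',0)]:
    for r in spotter.pinpoint('top',q)[:2]: print(q,at(c,r['pixel'],z).round(3),round(r['p'],2))
im=c['img'][100:250,200:440]; cv2.imwrite('pics/topz.png',cv2.resize(im,None,fx=3.3,fy=3.3,interpolation=2)[:,:,::-1])
print(R.from_rotvec(sensors.get_obs()['eef_rot']).as_matrix().round(2))
c,E,o=wristcap(); cv2.imwrite('pics/w0.png',c['img'][:,:,::-1]); print(c['mount'],c['fovy'])
E
```

```text
frame [ 0.559 -0.064  0.   ] 0.78
frame [ 0.316 -0.207  0.   ] 0.64
rail_near_mid [ 0.482 -0.047  0.018] 0.77
rail_right_mid [ 0.526 -0.154  0.018] 0.95
rail_far_mid [ 0.618 -0.081  0.018] 0.89
rail_left_mid [0.575 0.028 0.018] 0.81
ink_bottle [ 0.469 -0.211  0.   ] 0.59
eraser [0.449 0.01  0.   ] 0.7
eraser [ 0.555 -0.212  0.   ] 0.16
binder_clip [ 0.424 -0.069  0.   ] 0.66
highlighter [0.577 0.077 0.   ] 0.64
spectacles [ 0.327 -0.211  0.   ] 0.51
[[-0.   -0.97  0.25]
 [-0.    0.25  0.97]
 [-1.    0.   -0.  ]]
[[ 1.03858093e-04 -2.68850352e-01  9.63181954e-01 -1.41967395e-01]
 [-1.93133651e-04 -9.63181947e-01 -2.68850329e-01  6.86675559e-02]
 [ 9.99999976e-01 -1.58100565e-04 -1.51958291e-04  5.55741660e-05]
 [ 0.00000000e+00  0.00000000e+00  0.00000000e+00  1.00000000e+00]] 70.77392470353173
```

View pics/topz.png

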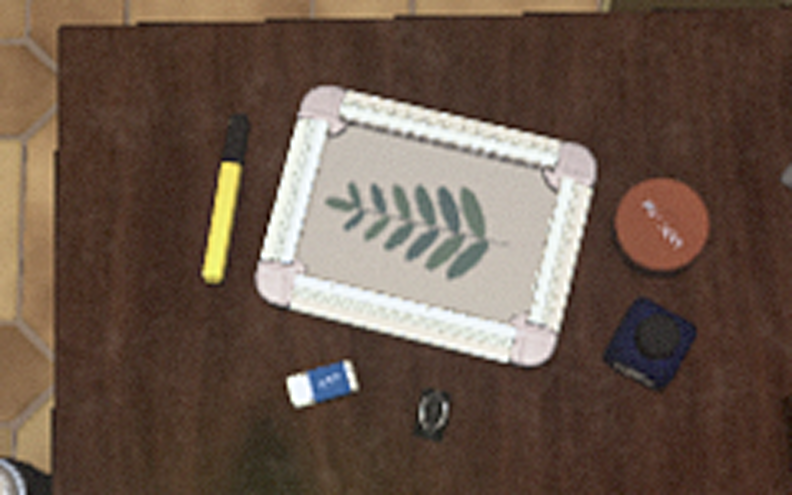

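Call:
{"fn": "jog_arm", "kwargs": {"fingers": [0,0,0,0,0,0,0,0,0,0,0,0], "offset": [[30,-40,0],[60,-80,0],[90,-120,0],[120,-160,0],[150,-200,0],[180,-240,0],[210,-280,0],[240,-320,0],[270,-360,0],[300,-400,0],[330,-440,0],[360,-480,0]], "spin": [0,0,0,0,0,0,0,0,0,0,0,0]}}

```text
t: 2.55
ee_pos: [0.4842, 0.0026, 0.2316]
eef_rot: [-1.024, 1.316, 1.023]
contact_force: [0.8, 1.1, 0.0]
grip_width: -0.0003
```

Call:
{"fn": "jog_arm", "kwargs": {"fingers": [0,0,0,0,0], "offset": [[15,-35,0],[30,-65,0],[30,-65,0],[30,-65,0],[30,-65,0]], "spin": [0,0,0,0,0]}}

```text
t: 3.05
ee_pos: [0.5126, -0.0597, 0.2312]
eef_rot: [-1.024, 1.317, 1.025]
contact_force: [-0.9, 0.2, -0.3]
grip_width: 0.0004
```

Run:
```python
from h import *
c,E,o=wristcap(); cv2.imwrite('pics/w1.png',c['img'][:,:,::-1])
print(o['t'],o['ee_pos'],o['contact_force'],o['grip_width'])
np.savez('w1.npz',E=E)
for q,z in [('frame',0.0),('rail_near_mid',.018),('rail_right_mid',.018),('rail_far_mid',.018),('rail_left_mid',.018)]:
    for r in spotter.pinpoint('wrist',q)[:2]: print(q,np.round(r['pixel']),at(c,r['pixel'],z,E).round(4),round(r['p'],2))
c,=[c]
```

```text
3.05 [ 0.51264744 -0.05968973  0.23124145] [-0.87984803  0.15935003 -0.32146007] 0.00043575991552245605
frame [202. 321.] [ 0.5529 -0.0665  0.    ] 0.87
rail_near_mid [157. 322.] [ 0.4913 -0.05    0.018 ] 0.92
rail_right_mid [207. 253.] [ 0.532  -0.1542  0.018 ] 0.79
rail_right_mid [230. 217.] [ 0.5518 -0.2109  0.018 ] 0.63
rail_left_mid [205. 386.] [0.5731 0.0176 0.018 ] 0.6
```

View pics/w1.png

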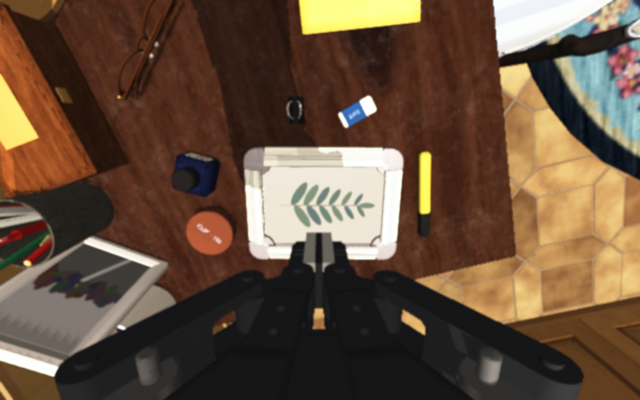

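Run:
```python
from h import *
from scipy.optimize import least_squares
im=cv2.imread('pics/w1.png'); cv2.imwrite('pics/w1z.png',cv2.resize(im[130:280,220:430],None,fx=3.8,fy=3.8,interpolation=2))
c=vision.capture('wrist'); E=np.load('w1.npz')['E']
for p in [(148,246),(149,403),(259,247),(260,402)]: print(at(c,p,.0135,E).round(4))
# reprojection of model (0.551,-0.064,-14.5deg)
cx,cy,a=.551,-.064,np.radians(-14.5)
Rz=R.from_euler('z',a).as_matrix()
P=np.array([[sx*.078,sy*.103,.0135] for sx in(-1,1) for sy in(-1,1)])@Rz.T+[cx,cy,0]
print(proj(c,P,E).round(1))
```

```text
[ 0.4569 -0.1398  0.0135]
[0.5068 0.0522 0.0135]
[ 0.6047 -0.1869  0.0135]
[0.66   0.0249 0.0135]
[[143.3 240.9]
 [144.1 404.6]
 [255.9 248.6]
 [256.6 395. ]]
```

View pics/w1z.png

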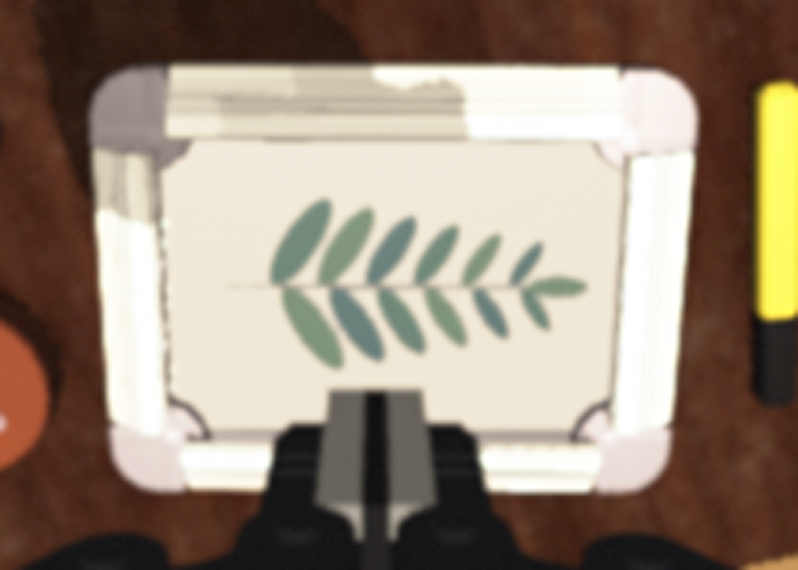

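Call:
{"fn": "jog_arm", "kwargs": {"fingers": [0,0,0,0,0,0,0], "offset": [[-16,11,-45],[-16,11,-90],[-16,11,-135],[-16,11,-180],[-16,11,-190],[-16,11,-195],[-16,11,-195]], "spin": [0,0,0,0,0,0,0]}}

```text
t: 4.1
ee_pos: [0.4983, -0.0494, 0.0374]
eef_rot: [-1.025, 1.315, 1.023]
contact_force: [0.1, 0.7, 0.3]
grip_width: 0.0001
```

Run:
```python
from h import *
c,E,o=wristcap(); cv2.imwrite('pics/w2.png',c['img'][:,:,::-1])
print(o['t'],o['ee_pos'],o['contact_force'])
```

```text
4.1 [ 0.49830048 -0.04943202  0.03741142] [0.06635239 0.71993808 0.2539186 ]
```

View pics/w2.png

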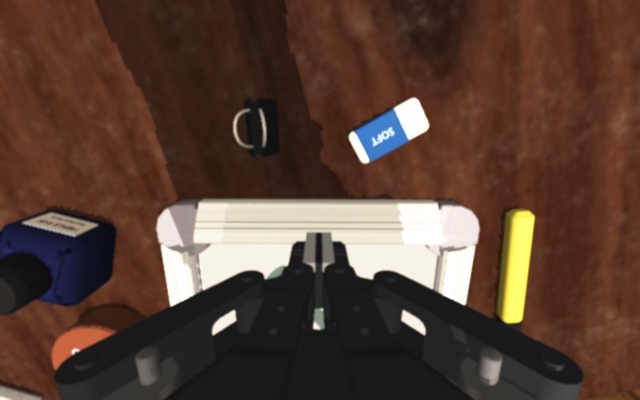

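Run:
```python
from h import *
c,E,o=wristcap()
t=o['ee_pos'];ux=np.array([.968,-.25,0]);uy=np.array([.25,.968,0])
for p,z in [((199,320),.005),((199,320),.012),((243,290),.023),((243,290),.026),((225,158),.0135),((225,478),.0135)]:
    q=at(c,p,z,E)-t; print(p,z,(q@ux*1000).round(1),(q@uy*1000).round(1))
im=c['img'][180:280,140:500]; cv2.imwrite('pics/w2z.png',cv2.resize(im,None,fx=2.2,fy=2.2,interpolation=2)[:,:,::-1])
```

```text
(199, 320) 0.005 -19.2 1.0
(199, 320) 0.012 -21.2 1.0
(243, 290) 0.023 3.4 -17.2
(243, 290) 0.026 2.1 -16.8
(225, 158) 0.0135 -4.2 -101.1
(225, 478) 0.0135 -5.0 100.7
```

View pics/w2z.png

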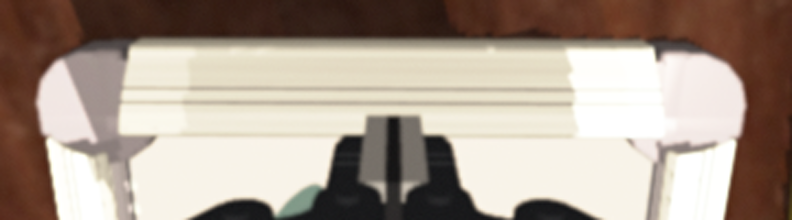

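Call:
{"fn": "jog_arm", "kwargs": {"fingers": [0,0,0,0,0,0,0,0], "offset": [[-3,1,-5],[-3,1,-9],[-3,1,-13],[-3,1,-16],[-3,1,-19],[-3,1,-22],[-3,1,-24],[-3,1,-24]], "spin": [0,0,0,0,0,0,0,0]}}

```text
t: 5.0
ee_pos: [0.4944, -0.0484, 0.0132]
eef_rot: [-1.024, 1.316, 1.023]
contact_force: [-1.0, -0.9, 9.4]
grip_width: 0.0002
```

Call:
{"fn": "jog_arm", "kwargs": {"fingers": [0,0,0,0,0,0,0], "offset": [[0,0,20],[0,0,40],[40,30,40],[81,65,40],[81,65,30],[81,65,25],[81,65,25]], "spin": [0,0,0,0,0,0,0]}}

```text
t: 5.7
ee_pos: [0.5721, 0.0162, 0.035]
eef_rot: [-1.022, 1.322, 1.028]
contact_force: [-0.1, -0.5, -1.1]
grip_width: 0.0002
```

Run:
```python
from h import *
c,E,o=wristcap(); cv2.imwrite('pics/w3.png',c['img'][:,:,::-1])
print(o['t'],o['ee_pos'],o['contact_force'])
```

```text
5.7 [0.5720742  0.01621617 0.03502849] [-0.14603152 -0.4931458  -1.13812887]
```

View pics/w3.png

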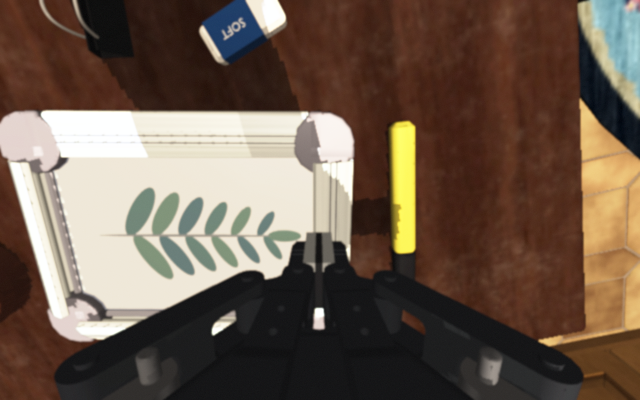

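Call:
{"fn": "jog_arm", "kwargs": {"fingers": [0,0,0,0,0,0,0,0], "offset": [[0,1,-5],[0,1,-9],[0,1,-13],[0,1,-16],[0,1,-19],[0,1,-22],[0,1,-25],[0,1,-25]], "spin": [0,0,0,0,0,0,0,0]}}

```text
t: 6.55
ee_pos: [0.5754, 0.0176, 0.0132]
eef_rot: [-1.024, 1.316, 1.023]
contact_force: [-2.7, 0.0, 8.7]
grip_width: 0.0
```

Call:
{"fn": "jog_arm", "kwargs": {"fingers": [0,0,0,0,0,0,0,0], "offset": [[0,0,20],[0,0,40],[15,-35,40],[30,-70,40],[38,-97,40],[38,-97,30],[38,-97,25],[38,-97,25]], "spin": [0,0,0,0,0,0,0,0]}}

```text
t: 7.35
ee_pos: [0.6114, -0.0783, 0.0355]
eef_rot: [-1.022, 1.319, 1.028]
contact_force: [0.2, 0.5, 0.4]
grip_width: 0.0004
```

Run:
```python
from h import *
c,E,o=wristcap(); cv2.imwrite('pics/w4.png',c['img'][:,:,::-1])
print(o['t'],o['ee_pos'],o['contact_force'])
```

```text
7.35 [ 0.61143781 -0.07834699  0.03545238] [0.16717495 0.53882839 0.41160452]
```

View pics/w4.png

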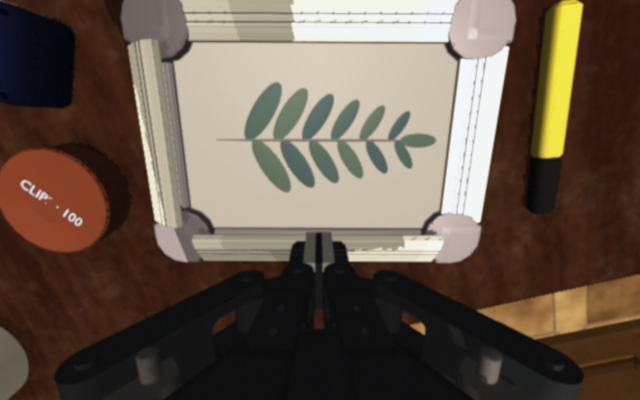

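Call:
{"fn": "jog_arm", "kwargs": {"fingers": [0,0,0,0,0,0,0,0], "offset": [[0,0,-5],[0,0,-9],[0,0,-13],[0,0,-16],[0,0,-19],[0,0,-22],[0,0,-25],[0,0,-25]], "spin": [0,0,0,0,0,0,0,0]}}

```text
t: 8.2
ee_pos: [0.6134, -0.0794, 0.0133]
eef_rot: [-1.024, 1.316, 1.023]
contact_force: [-3.1, 1.0, 7.2]
grip_width: 0.0002
```

Call:
{"fn": "jog_arm", "kwargs": {"fingers": [0,0,0,0,0,0,0,0], "offset": [[0,0,20],[0,0,40],[-30,-25,40],[-60,-50,40],[-80,-66,40],[-80,-66,30],[-80,-66,25],[-80,-66,25]], "spin": [0,0,0,0,0,0,0,0]}}

```text
t: 9.0
ee_pos: [0.5332, -0.1449, 0.0362]
eef_rot: [-1.024, 1.317, 1.025]
contact_force: [0.2, 0.5, -0.6]
grip_width: 0.0003
```

Run:
```python
from h import *
c,E,o=wristcap(); cv2.imwrite('pics/w5.png',c['img'][:,:,::-1])
print(o['t'],o['ee_pos'],o['contact_force'])
```

```text
9.0 [ 0.53323387 -0.14488522  0.03618617] [ 0.21448821  0.45774342 -0.55898511]
```

View pics/w5.png

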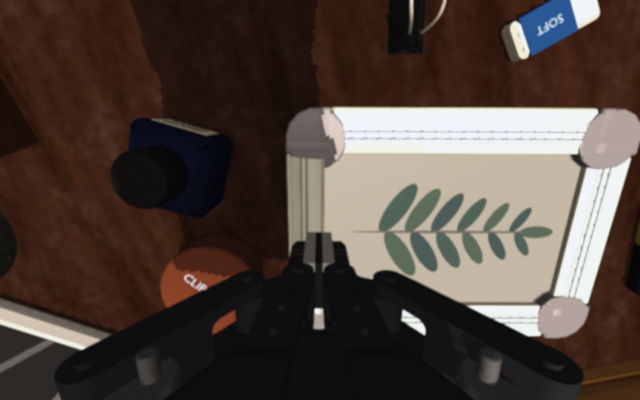

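The right rail spans columns 287–325 and the fingertips 308–332 are over its inner half. The other three rails look flush, and the tin and bottle are clear, so I'll press.

Call:
{"fn": "jog_arm", "kwargs": {"fingers": [0,0,0,0,0,0,0,0], "offset": [[0,-1,-5],[0,-1,-9],[0,-1,-13],[0,-1,-16],[0,-1,-19],[0,-1,-22],[0,-1,-25],[0,-1,-25]], "spin": [0,0,0,0,0,0,0,0]}}

```text
t: 9.85
ee_pos: [0.5334, -0.1465, 0.0132]
eef_rot: [-1.025, 1.316, 1.023]
contact_force: [-2.2, 1.4, 8.9]
grip_width: 0.0003
```

Call:
{"fn": "jog_arm", "kwargs": {"fingers": [0,0,0,0,0,0,0,0], "offset": [[0,0,20],[0,0,40],[-10,20,80],[-20,40,120],[-20,60,160],[-20,80,200],[-20,85,210],[-20,85,210]], "spin": [0,0,0,0,0,0,0,0]}}

```text
t: 10.65
ee_pos: [0.5144, -0.0611, 0.2241]
eef_rot: [-1.027, 1.313, 1.022]
contact_force: [1.1, 0.4, -1.1]
grip_width: 0.0002
```

Run:
```python
from h import *
c,E,o=wristcap(); im=c['img']
print(o['t'],o['ee_pos'],o['contact_force'])
for q,z in [('frame',0.0),('rail_near_mid',.013),('rail_right_mid',.013),('rail_left_mid',.013)]:
    for r in spotter.pinpoint('wrist',q)[:1]: print(q,np.round(r['pixel']),at(c,r['pixel'],z,E).round(4),round(r['p'],2))
cv2.imwrite('pics/w6.png',im[:,:,::-1]); cv2.imwrite('pics/w6z.png',cv2.resize(im[130:280,220:430],None,fx=3.8,fy=3.8,interpolation=2)[:,:,::-1])
```

```text
10.65 [ 0.51436539 -0.06112589  0.22412387] [ 1.07711693  0.43266187 -1.05064283]
frame [201. 321.] [ 0.5519 -0.067   0.    ] 0.81
rail_near_mid [157. 324.] [ 0.4941 -0.0482  0.013 ] 0.68
rail_right_mid [209. 256.] [ 0.5384 -0.1514  0.013 ] 0.93
rail_left_mid [207. 390.] [0.5782 0.0192 0.013 ] 0.68
```

View pics/w6z.png

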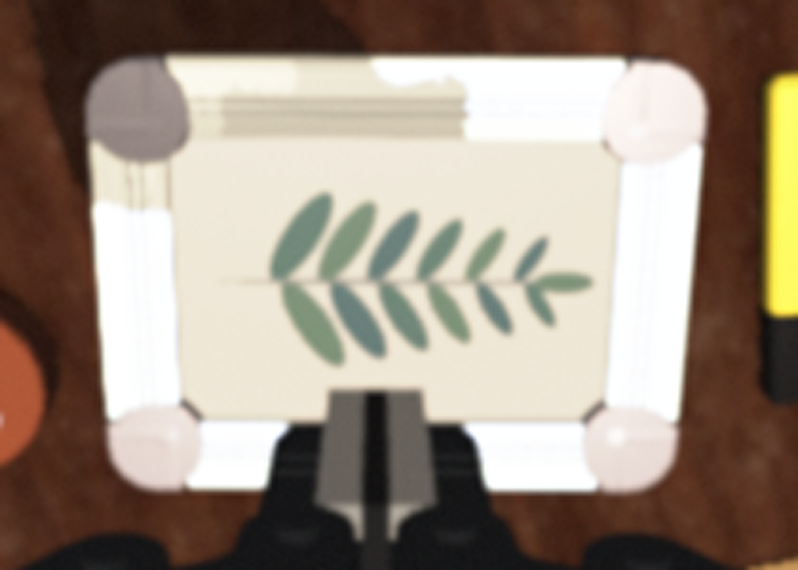

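All four rails now lie flat and flush with the corner pieces, and their inner edges reach farther in than before. The frame is where it was. I'll check the bystanders from above, then hand in.

Run:
```python
from h import *
c=vision.capture('scene'); a=cv2.imread('pics/scene0.png'); b=c['img'][:,:,::-1]
cv2.imwrite('pics/scene1.png',b[100:300,150:550].repeat(2,0).repeat(2,1))
```

```text
(no output)
```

View pics/scene1.png

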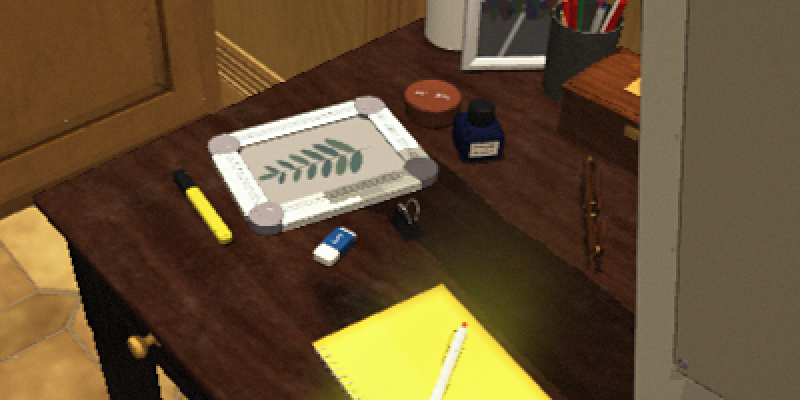

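The scene picture shows all four rails flat, with the corner pieces standing slightly proud of them. The other things are where they started.

Run:
```python
from cell import ticket
print(ticket.close_job())
```

```text
the job is handed in; nothing more can be done
None
```

I pressed all four rails shut with the closed fingertips, in the order near, left, far, right, and handed the job in at about 11 s of the 48 s allowed.

- **Rails:** each press stopped with the tool tip at about 13 mm, the height of a shut rail, under 7 to 9 N of upward force. The wrist and scene pictures taken afterwards show all four rails flat and flush with the corner pieces. The wrist view hides the middle of the far rail behind the fingers, but the scene view shows that rail flat too.
- **Frame:** the network placed its centre about 1 mm from where it was before the presses, which is within the camera calibration.
- **Bystanders:** by eye, none of the six moved between the first and last scene pictures. I did not measure them.
- **Clear of everything:** the gripper ended about 0.22 m above the desk with only about 1 N of sensor noise.

No check failed. The network's early position estimates for the rails differed by up to about 10 mm between the top and wrist cameras. I therefore set the press points from the frame's outline in the wrist pictures.

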